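Isolate and lock the panel switch

ROBOT

A 6-joint arm with a two-finger parallel gripper is mounted at the origin on the work surface. World frame = base frame: x ahead of the robot, y to its left, z up, the work surface at z = 0. Lengths are in m, angles in rad, forces in N, time in s.
With the tool pointing down it reaches from about 0.2 to 0.875 m from the base axis. Payload 3.4 kg.
Tool frame: the origin (TCP) lies on the centre line of the jaws, within the pads' length; the fingertips stand 14 mm ahead of it and the grasp point (between the pads) lies 5 mm behind it; x points along the fingers, y is the direction in which the jaws open and shut, and the axes are right-handed (so a half turn about x gives the same grasp; the last joint's range is limited). The gripper opens to 94 mm and grips with 3 to 60 N. Pads are 16 mm wide; open, the fingers measure 119 mm over their backs; the gripper's body (75 mm by 177 mm) begins 78 mm behind the grasp point.
Start: joints at [-1.251, 0.276, 1.505, -0, 1.361, -0.121], TCP at [0.245, -0.52, 0.219] pointing down, gripper open.
Joint ranges: [-2.89, 2.89], [-0.75, 2.08], [0.22, 2.7], [-1.18, 4.32], [0.11, 2.71], [-2.7, 2.7]. Speed limits (rad/s): [2.57, 2.57, 3.14, 3.14, 3.14, 3.14].

INTERFACE

Orientations are given as a unit quaternion [w, x, y, z].
In Python, from station import robot gives the robot as it stands. The module is installed in compiled form; this text tells all that it offers.
- The arm moves only by the tool step_arm, never from a script. Its arguments are lists of equal length, an entry for each row: "hand": the closure, from 0 (fully open) to 1 (shut); "translation": the shift along the tool's x, y, z in mm, a list of three; "delta_rot": the turn, a rotation vector about the tool's x, y, z in rad, a list of three. In form: {"hand": [hand, ...], "translation": [[x, y, z], ...], "delta_rot": [[ax, ay, az], ...]}. A call has 1 to 8 rows; each row is the pose to reach, as a shift and turn from the pose commanded when the call began, along the tool's axes at that moment; what a row does not reach only later rows make up. A row lasts 1/8 s, in which the tool goes at most 62.5 mm and 10.7 degrees, less where a joint would pass 70% of its speed; a pose out of reach is approached as far as the arm can. A call with a gripper value outside its range is refused whole. The fingers move at their own pace and stop on an object; "squeeze" is the grip in N (left out, the last holds). Time passes only in rows, so rows that repeat a pose let the fingers close. It gives the time, the measured TCP pose, the force and the opening at its end, in the units of the state.
- robot.read_state(): the state, without advancing time (a new reading comes with each control period).
- robot.get_image(name): name is "scene" or "top"; returns a dict with "img" (400x640x3 uint8, red, green, blue), "depth" (400x640 float32, m along the optical axis (not along the pixel's ray), 0 where there is no reading), "fov_y" (degrees; the focal length in pixels is half the picture's height over the tangent of half this angle, whatever the lens; pixels are square), "cx", "cy" (the principal point, pixels), "R" (3x3) and "t" (3): a world point X has camera coordinates R X + t. Camera axes: x right, y down, z forward; pixel columns grow to the right and rows downward; lengths in m; the calibration is good to about 2 mm. A picture is of the moment at which its call begins.
- robot.hand_in(): hands the job in, once; it reports no verdict.
The state is a dict: "time": time; "joint_positions": joint angles; "qd": joint speeds; "tau": joint torques, N m; "tcp_pos": TCP position; "orientation": TCP orientation; "contact_force": force on the tool from outside, world axes, zero at the start; "moment": the same for the moment, N m; "opening": finger opening in m.
Only numpy, scipy, OpenCV 4.12 (cv2) and the standard library are available. Lean on these libraries where they do the work, as an engineer would, in place of code of your own. Each camera call takes 0.05 s, during which the arm holds its last target.

TASK

Isolate the panel: on the rail-mounted switch, pull the sprung black knob straight up out of its notch, turn it clockwise (seen from above) to the next notch and let it snap fully down into it, never forcing the steel pin hard against the collar. Then push the lock slide fully home towards the knob into the notch that the pin has left, let go, and leave the other parts and the tool on the plate where they are.

Things in the scene. Friction and masses are not known exactly. Their poses are not given: they have to be found in the camera images.
- collar: steel notched collar on the switch, 80 mm across, about 92 mm above the table, fixed. Origin on the knob's turning axis, level with the collar's upper face; x points from the axis to the first notch and the lock slide (away from the robot), z up. Notches 10 mm (the next one 9 mm) wide, 7 mm deep, radius 24 to 37 mm. The next notch is 45 to 75 degrees clockwise of the first (varies: feel for it).
- handle: knob assembly; this frame (fixed bush) equals the collar's. Black bar grip 46 long, 14 wide, 37 mm tall, from 3 to 40 mm above the collar's face when seated, lying along the pin. Below it a hub of radius 17.5 mm (its top 3 mm above the face) and a 7 mm square steel pin reaching to radius 37 mm, 6 mm deep in the notch. Spring pulls it down: 6 N seated, 11 N fully out. Over 20 N between pin and collar damages them.
- knob_grip (a point): on the turning axis in the bar grip, 28 mm above the collar's face when seated; moves with the knob; its x axis points along the bar to the pin. Pulled clear, the knob turns freely; let down between notches, its pin rests on the collar's level face and can be slid round so, loosely guided, until it drops in.
- pull (a joint): how far the knob is pulled up, m: 0 fully seated, 0.005 to 0.006 with the pin resting on the collar's upper face, 0.011 at its stop
- turn (a joint): angle of the knob, rad, clockwise from above: about 0 at the start, in the first notch; the next notch lies between 0.80 and 1.30; stop at 1.5
- lock_grip (a point): on the upright aluminium tab of the lock slide (10 mm along the slide, 26 across, 34 tall, its top 30 mm above the collar's face), 14 mm above the collar's face, at collar x = 73 mm less the slide's travel. A steel tongue 8 mm wide runs from it towards the knob and enters the first notch; the pin blocks it while it stands there.
- lock (a joint): how far the lock slide is pushed towards the knob (along the collar's -x), m: 0 to 0.004 at the start, 0.022 fully home against its stop; about 2.5 N of friction, it stays where it is left
- contactors: pair of contactors on the same rail as the switch, 85 x 93 x 79 mm, to one side of it (left or right), centres 200 mm apart; origin under its centre
- driver: loose screwdriver 180 mm long, 26 mm thick, lying on the plate in front of (robot side) the devices along the rail; origin under its middle
- plate: aluminium mounting plate 360 x 480 mm, 7 mm thick, fixed; origin under its centre, x away from the robot. The switch is 130 x 92 mm and stands on it.

How it is judged:
On the way, in this order (a step that is already met when the one before it is completed fails the run):
1. the knob is pulled up until its pin is clear of the first notch (value of joint pull above 0.0065 m and value of joint turn below 0.4 rad), for 0.1 s.
2. the knob has snapped down into the next notch while the lock slide is still out (value of joint pull below 0.0025 m and value of joint turn above 0.7 rad and value of joint lock below 0.012 m), for 0.2 s.
3. the lock slide is pushed home (value of joint lock above 0.019 m), for 0.2 s.
At the end, for the whole second after the job is handed in: the knob is seated in the next notch (less than 2.5 mm out, turned more than 0.7 rad clockwise), the lock slide is home (within 3 mm of its stop), all at rest (value of joint pull below 0.0025 m and value of joint turn above 0.7 rad and value of joint lock above 0.019 m and velocity of joint turn between -0.1 and 0.1 rad/s and velocity of joint lock between -0.01 and 0.01 m/s); the robot touches nothing.
It fails at once if the pin is forced against the collar with more than 20 N (contact force between handle and collar above 20 N).
It fails at once if the screwdriver on the plate is moved by more than 20 mm (distance of driver from where it was at the start of the episode above 0.02 m).
It fails at once if the contactors are struck (contact force between the arm and contactors above 5 N).
It also fails if it takes over 61 s, if anything falls off the work surface, if the arm or the gripper's body presses on something with over 40 N, if the wrist force passes 120 N, or if a joint passes its speed limit or range.

## Working session

There is one attempt and no reset: what is moved stays moved. The work goes in short steps, Python scripts to look and compute and a tool call to move; the robot and the scene stay as the last step left them, time stands still between calls to the robot, and variables do not carry over. Pictures are saved under pics/ and viewed, and the job is handed in when it is done.

Besides the shell and the picture viewer there is one more tool, called after "Emit:" as a command line: name --argument value ..., lists and objects as JSON in quotes. step_arm: Moves the arm, as the interface text tells. Its arguments: {"type":"object","properties":{"hand":{"type":"array"},"translation":{"type":"array"},"delta_rot":{"type":"array"},"squeeze":{"type":"number"}},"required":["hand","translation","delta_rot"]}

```bash
mkdir -p pics
cat > h.py <<'E'
from station import robot
import numpy as np, cv2
def shot(n,f):
    d=robot.get_image(n); cv2.imwrite('pics/'+f+'.png',d['img'][:,:,::-1]); np.savez('pics/'+f+'.npz',**d); return d
def ld(f): return dict(np.load('pics/'+f+'.npz'))
def px2w(d,u,v,z=None):
    f=200/np.tan(np.radians(float(d['fov_y']))/2); r=np.array([(u-d['cx'])/f,(v-d['cy'])/f,1.0])
    C=-d['R'].T@d['t']; w=d['R'].T@r
    s=float(d['depth'][int(v),int(u)]) if z is None else (z-C[2])/w[2]
    return C+s*w
def cloud(d):
    f=200/np.tan(np.radians(float(d['fov_y']))/2)
    v,u=np.mgrid[0:400,0:640]; z=d['depth']
    P=np.stack([(u-d['cx'])/f*z,(v-d['cy'])/f*z,z],-1)
    return (P-d['t'])@d['R']
E
python3 - <<'E'
from h import *
for n in('top','scene'):
    d=shot(n,n+'0'); print(n,d['fov_y'],d['cx'],d['cy'],-d['R'].T@d['t'],d['R'])
print(robot.read_state())
E
```

```text
top 51.0401520884311 307.2135602046824 198.9721466354877 [0.36190934 0.03159158 0.72147841] [[-0.12482086 -0.9921544   0.00702826]
 [-0.95879969  0.11879658 -0.25805141]
 [ 0.25519191 -0.03894889 -0.96610562]]
scene 50.244178604445175 322.8722752970623 206.52867357546293 [ 0.84548668 -0.11310685  0.62518671] [[ 0.33813035  0.94108255  0.00561234]
 [ 0.79034759 -0.28072378 -0.54455931]
 [-0.51089975  0.18856773 -0.83870356]]
{'time': 0.1, 'joint_positions': array([-1.25102666e+00,  2.76512439e-01,  1.50595972e+00, -2.10157518e-05,
        1.36071089e+00, -1.20986554e-01]), 'qd': array([ 0.00035399, -0.00185515, -0.00317276,  0.00061076, -0.00206261,
       -0.00145907]), 'tau': array([ 1.60596119e-03, -4.05453300e+01, -2.37779653e+01,  7.03241047e-02,
        2.98793963e-02, -4.46148965e-05]), 'tcp_pos': array([ 0.2451542 , -0.51959799,  0.2187209 ]), 'orientation': array([-0.15401523, -0.68994173, -0.15513282,  0.69006777]), 'contact_force': array([ 0.95366325, -0.25179873,  0.7726253 ]), 'moment': array([ 0.00382256, -0.01172935,  0.01121733]), 'opening': 0.09437332380780641}
```

View pics/top0.png

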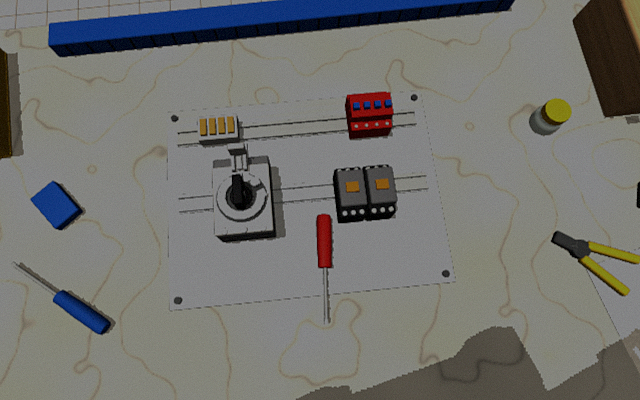

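View pics/scene0.png

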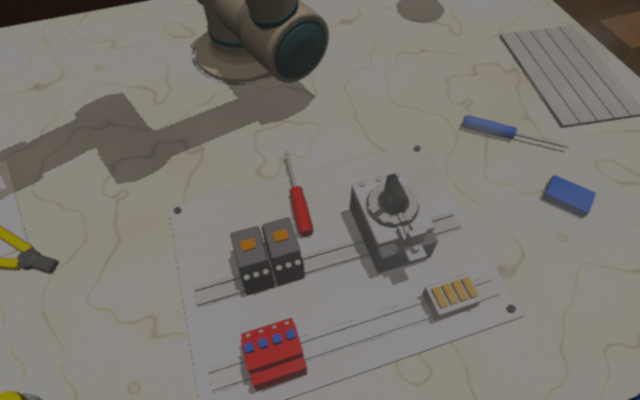

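Run:
```python
from h import *
for n,(u0,u1,v0,v1) in {'top0':(195,295,130,250),'scene0':(335,455,160,280)}.items():
    d=ld(n); c=d['img'][v0:v1,u0:u1,::-1]; c=cv2.convertScaleAbs(c,alpha=1.6,beta=10); cv2.imwrite(f'pics/{n}c.png',cv2.resize(c,None,fx=5,fy=5,interpolation=cv2.INTER_CUBIC))
    P=cloud(d); 
    for lo,hi,nm in((.085,.095,'collar'),(.118,.128,'tab top'),(.127,.14,'knobtop')):
        m=(P[...,2]>lo)&(P[...,2]<hi); m[:v0]=0;m[v1:]=0;m[:,:u0]=0;m[:,u1:]=0
        q=P[m]; print(n,nm,len(q), q.min(0),q.max(0),q.mean(0), np.median(q[:,2]))
    for nm,(u,v) in {'corner':(180,180)}.items(): print(px2w(d,u,v))
```

```text
top0 collar 1436 [0.49228327 0.06753915 0.08500275] [0.6202141  0.14806439 0.09499625] [0.55190054 0.10738654 0.09098107] 0.09146619568332989
top0 tab top 148 [0.523848   0.09390166 0.11808663] [0.62428317 0.11904884 0.12772039] [0.59611202 0.10578088 0.12155299] 0.1211407712338943
top0 knobtop 290 [0.52422736 0.10090643 0.12759236] [0.56932892 0.11545254 0.13414593] [0.54639022 0.10810187 0.1311196 ] 0.1312057008224108
[0.6132858  0.22353303 0.00693694]
scene0 collar 1362 [0.4905622  0.06807515 0.08501302] [0.63197074 0.14739594 0.09499541] [0.56268875 0.1040073  0.09080488] 0.09135968514617522
scene0 tab top 238 [0.52482792 0.09403289 0.11808332] [0.6244163  0.11989161 0.12791747] [0.59019549 0.10519307 0.12193652] 0.12156045965545297
scene0 knobtop 278 [0.52376756 0.1013081  0.12710348] [0.5698019  0.11554202 0.13391292] [0.54835503 0.10781829 0.13108492] 0.1312820683430802
[ 0.84548668 -0.11310685  0.62518671]
```

View pics/top0c.png

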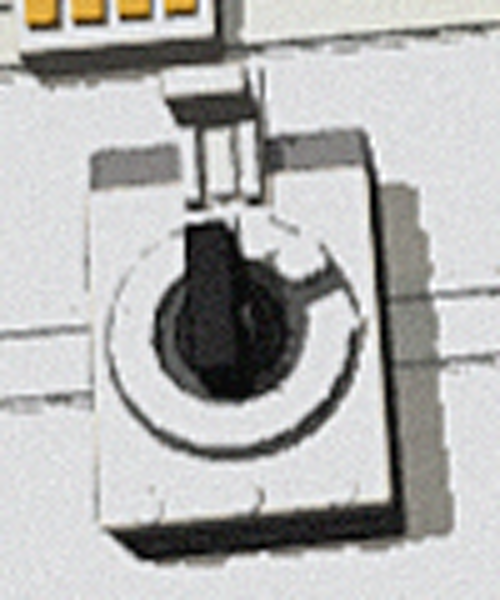

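View pics/scene0c.png

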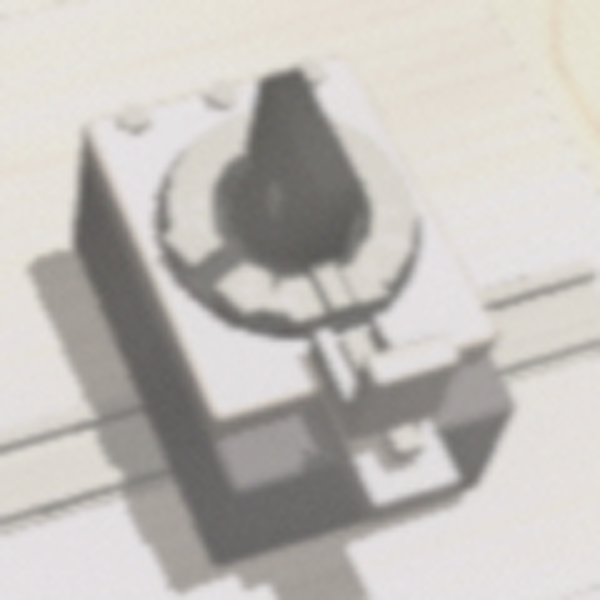

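Run:
```python
from h import *
for n,(u0,u1,v0,v1),nt in(('top0',(195,295,130,250),(258.6,187.4)),('scene0',(335,455,160,280),(335+205/5,160+263/5))):
    d=ld(n);P=cloud(d);W=np.zeros((400,640),bool);W[v0:v1,u0:u1]=1
    q=P[W&(P[...,2]>.128)&(P[...,2]<.134)][:,:2].astype(np.float32)
    r=cv2.minAreaRect(q*1000); print(n,'knob',r)
    vx=cv2.fitLine(q*1000,cv2.DIST_L2,0,.01,.01).ravel(); print(np.degrees(np.arctan2(vx[1],vx[0])),vx[2:])
    t=P[W&(P[...,2]>.118)&(P[...,2]<.125)&(P[...,0]>.585)][:,:2].astype(np.float32); print('tab',cv2.minAreaRect(t*1000),t.min(0),t.max(0),len(t))
    c=np.array([.5468,.1082])
    # collar outer: points near z .092
    q=P[W&(abs(P[...,2]-.0915)<.003)][:,:2]; print('face z',np.median(P[W&(abs(P[...,2]-.0915)<.003)][:,2]))
    r=cv2.minEnclosingCircle((q[np.linalg.norm(q-c,axis=1)<.046]*1000).astype(np.float32));print('collar',r)
    w=px2w(d,*nt,z=.0915)[:2]; print('notch',w,np.degrees(np.arctan2(*(w-c)[::-1])),np.linalg.norm(w-c))
    # polar map of low points at radius .028-.036
    rr=np.linalg.norm(P[...,:2]-c,axis=2); a=np.degrees(np.arctan2(P[...,1]-c[1],P[...,0]-c[0]))
    m=W&(rr>.026)&(rr<.036)&(P[...,2]<.0885)&(P[...,2]>.08); print('low ang',np.sort(a[m]).round(0))
    drv=(d['img'][...,0]>120)&(d['img'][...,1]<60)
    # switch body top plane lower
    s=P[W&(P[...,2]>.07)&(P[...,2]<.082)][:,:2]; print('body',cv2.minAreaRect((s*1000).astype(np.float32)),len(s))
    k=P[(P[...,2]>.02)&(P[...,2]<.15)&(P[...,0]>.3)&(P[...,0]<.65)&(P[...,1]<.02)&(P[...,1]>-.15)&(P[...,2]>.06)]; print('contactor',k.min(0),k.max(0))
```

```text
top0 knob ((546.73095703125, 108.34474182128906), (14.006370544433594, 44.99425506591797), 88.55017852783203)
-1.2040987 [546.3686  108.15398]
tab ((619.0901489257812, 106.51458740234375), (25.073549270629883, 10.41447925567627), 88.55963897705078) [0.61363184 0.09390166] [0.6242832  0.11904883] 107
face z 0.09172353922151742
collar ((551.3242797851562, 107.39148712158203), 41.422786712646484)
notch [0.55630047 0.07944162] -71.71878316034979 0.030287011800449692
low ang [-163. -131.  -72.  -71.  -71.  -70.  -69.  -69.  -69.  -68.  -67.  -67.
  -66.  -66.  -66.  -65.  -65.  -65.  -65.  -64.  -63.  -62.  -62.  -62.
  -61.  -61.  -60.  -60.  -60.  -60.  -58.  -58.  -58.  -33.   -6.]
body ((565.2362670898438, 107.86090087890625), (92.52922821044922, 150.48654174804688), 88.5643539428711) 1469
contactor [ 0.50446653 -0.13755172  0.06001677] [ 0.58132391 -0.04545023  0.08820361]
scene0 knob ((546.7218017578125, 108.5004653930664), (13.786744117736816, 45.73094940185547), 89.06673431396484)
-1.0086744 [548.0449  107.89962]
tab ((619.2249145507812, 106.99052429199219), (25.763906478881836, 9.761720657348633), 88.23841857910156) [0.614289   0.09403289] [0.6244163  0.11989161] 131
face z 0.09160727312558739
collar ((550.9750366210938, 109.1866683959961), 41.76322937011719)
notch [0.55677576 0.07732929] -72.09194582108799 0.03244250916056984
low ang [-80. -79. -79. -78. -77. -77. -77. -77. -76. -76. -75. -75. -74. -74.
 -73. -72. -72. -71. -70. -69. -69. -69. -69. -69. -68. -68. -67. -66.
 -66. -28. -27.  -7.  -6.  -0.   9.]
body ((565.7440795898438, 107.82398986816406), (92.43670654296875, 151.2451171875), 88.68327331542969) 1525
contactor [ 0.51127265 -0.13706039  0.06000186] [ 0.58191541 -0.04523308  0.08824539]
```

```bash
cat >> h.py <<'E'
from scipy.spatial.transform import Rotation as Ro
def rot(q): return Ro.from_quat(np.roll(q,-1))
def plan(p,yaw,s=None,base=None):
    """base=(pos,quat) commanded; yaw = world angle of tool y axis deg"""
    s=robot.read_state(); R0=rot(s['orientation']); p0=s['tcp_pos']
    y=np.array([np.cos(np.radians(yaw)),np.sin(np.radians(yaw)),0]); x=np.array([0,0,-1.]); Rt=Ro.from_matrix(np.c_[x,y,np.cross(x,y)])
    print('dT mm',(R0.inv().apply(np.array(p)-p0)*1000).round(2),'rotvec',(R0.inv()*Rt).as_rotvec().round(4))
E
python3 - <<'E'
from h import *
s=robot.read_state();print(rot(s['orientation']).as_matrix().round(4))
for yaw in(88.6,-91.4): plan([.5468,.1084,.180],yaw)
E
```

```text
[[-5.000e-04  4.266e-01 -9.044e-01]
 [ 1.500e-03 -9.044e-01 -4.266e-01]
 [-1.000e+00 -1.600e-03 -2.000e-04]]
dT mm [  39.51 -439.23 -540.73] rotvec [-2.6764e+00 -2.2000e-03  3.0000e-04]
dT mm [  39.51 -439.23 -540.73] rotvec [4.652e-01 2.000e-04 1.600e-03]
```

Emit:
step_arm --hand '[0.5, 0.5, 0.5, 0.5, 0.5, 0.5, 0.5, 0.5]' --translation '[[0, -27, -34], [0, -55, -68], [0, -82, -101], [0, -110, -135], [0, -137, -169], [0, -165, -203], [0, -192, -236], [0, -220, -270]]' --delta_rot '[[-0.166, 0, 0], [-0.332, 0, 0], [-0.499, 0, 0], [-0.665, 0, 0], [-0.831, 0, 0], [-0.997, 0, 0], [-1.164, 0, 0], [-1.33, 0, 0]]' --squeeze 30

```text
time: 1.1
tcp_pos: [0.3959, -0.2045, 0.2192]
orientation: [0.548, 0.446, 0.549, -0.446]
contact_force: [0.5, 0.3, 0.2]
opening: 0.0467
```

Run:
```python
from h import *
s=robot.read_state();print(s)
plan([.5468,.1084,.180],88.6)
```

```text
{'time': 1.1, 'joint_positions': array([-6.33155467e-01,  7.92174503e-02,  1.75754483e+00,  3.48213911e-05,
        1.30508768e+00, -8.38355124e-01]), 'qd': array([ 7.75851439e-01, -4.19894856e-02,  4.83041573e-02,  8.53439567e-06,
       -9.64040899e-03, -5.48110866e-01]), 'tau': array([ -4.16318133, -28.6789602 , -22.75117815,  -0.02988664,
         0.24937238,   0.44295606]), 'tcp_pos': array([ 0.39590605, -0.20447641,  0.21923145]), 'orientation': array([ 0.54848709,  0.44617052,  0.54866999, -0.44615582]), 'contact_force': array([0.53237927, 0.34881344, 0.23438208]), 'moment': array([-0.03332198, -0.03953433, -0.01714117]), 'opening': 0.046742638739352006}
dT mm [  39.26  211.48 -275.56] rotvec [-1.3412e+00 -3.0000e-04 -0.0000e+00]
```

Emit:
step_arm --hand '[0.6, 0.6, 0.6, 0.6, 0.6, 0.6, 0.6, 0.6]' --translation '[[0, 30, -39], [0, 60, -79], [0, 91, -118], [0, 121, -157], [0, 151, -197], [0, 181, -236], [20, 211, -275], [39, 211, -275]]' --delta_rot '[[-0.18, 0, 0], [-0.36, 0, 0], [-0.54, 0, 0], [-0.72, 0, 0], [-0.9, 0, 0], [-1.08, 0, 0], [-1.25, 0, 0], [-1.345, 0, 0]]'

```text
time: 2.1
tcp_pos: [0.5489, 0.1086, 0.1793]
orientation: [0.707, 0.007, 0.707, -0.006]
contact_force: [0.0, -0.5, 0.5]
opening: 0.0377
```

Emit:
step_arm --hand '[0.6, 0.6]' --translation '[[0, 0, 0], [0, 0, 0]]' --delta_rot '[[0, 0, 0], [0, 0, 0]]'

```text
time: 2.35
tcp_pos: [0.5479, 0.1052, 0.1809]
orientation: [0.707, 0.01, 0.707, -0.01]
contact_force: [-0.0, 0.7, -0.3]
opening: 0.0375
```

Run:
```python
from h import *
s=robot.read_state();print(s['joint_positions'],s['tcp_pos'],s['contact_force'],s['opening'])
plan([.5468,.1084,.1147],88.6)
d=shot('scene','s1'); c=d['img'][60:280,300:480,::-1]; cv2.imwrite('pics/s1c.png',cv2.resize(c,None,fx=2.7,fy=2.7))
d=shot('top','t1')
```

```text
[ 6.50861948e-02  2.74500538e-01  1.60551670e+00 -2.01430567e-04
  1.26116063e+00 -1.47798979e+00] [0.54791214 0.10518686 0.18090651] [-0.02732065  0.72791384 -0.28501697] 0.03748189728606004
dT mm [66.21  3.19 -1.23] rotvec [-0.0032  0.0004  0.0002]
```

View pics/s1c.png

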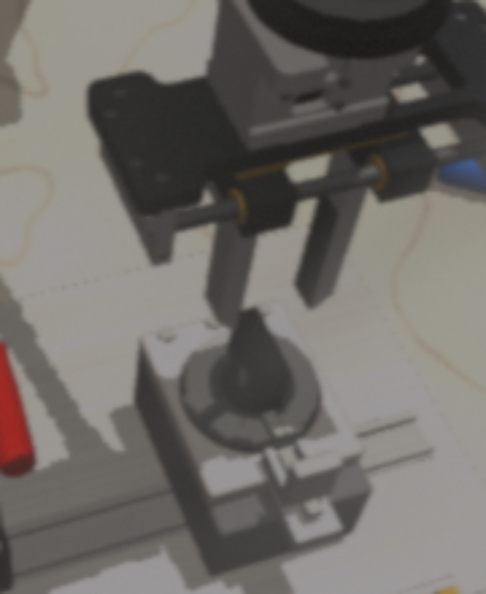

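Emit:
step_arm --hand '[0.6, 0.6, 0.6, 0.6, 0.6, 0.6]' --translation '[[0, 3.2, -1.2], [20, 3.2, -1.2], [40, 3.2, -1.2], [58, 3.2, -1.2], [66, 3.2, -1.2], [66, 3.2, -1.2]]' --delta_rot '[[-0.003, 0, 0], [-0.003, 0, 0], [-0.003, 0, 0], [-0.003, 0, 0], [-0.003, 0, 0], [-0.003, 0, 0]]'

```text
time: 3.2
tcp_pos: [0.5466, 0.1087, 0.1144]
orientation: [0.707, 0.008, 0.707, -0.008]
contact_force: [0.7, -0.4, -0.7]
opening: 0.0376
```

Run:
```python
from h import *
s=robot.read_state();print(s['tcp_pos'],s['contact_force'],s['opening'])
plan([.5468,.1084,.1147],88.6)
d=shot('scene','s2'); c=d['img'][60:280,300:480,::-1]; cv2.imwrite('pics/s2c.png',cv2.resize(c,None,fx=2.7,fy=2.7))
```

```text
[0.54659936 0.10866206 0.11443164] [ 0.70219888 -0.36353782 -0.69921643] 0.03761112893949923
dT mm [-0.27 -0.26  0.21] rotvec [ 0.0013 -0.0003  0.0001]
```

View pics/s2c.png

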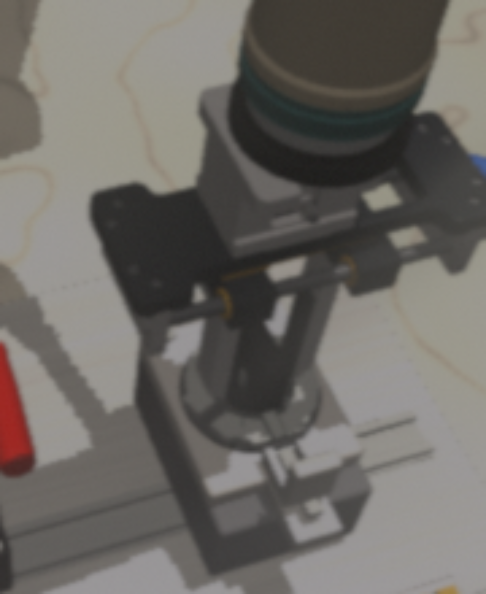

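Fingers straddle the bar well. Close with a light grip and read the force.

Emit:
step_arm --hand '[0.8, 0.9, 0.95, 0.95]' --translation '[[0, 0, 0], [0, 0, 0], [0, 0, 0], [0, 0, 0]]' --delta_rot '[[0, 0, 0], [0, 0, 0], [0, 0, 0], [0, 0, 0]]' --squeeze 8

```text
time: 3.75
tcp_pos: [0.5471, 0.1101, 0.115]
orientation: [0.707, 0.009, 0.707, -0.007]
contact_force: [-0.2, 5.9, 3.4]
opening: 0.0153
```

Emit:
step_arm --hand '[1, 1]' --translation '[[0, 0, 0], [0, 0, 0]]' --delta_rot '[[0, 0, 0], [0, 0, 0]]' --squeeze 30

```text
time: 4.0
tcp_pos: [0.5471, 0.1101, 0.115]
orientation: [0.707, 0.009, 0.707, -0.007]
contact_force: [0.4, 6.0, 2.1]
opening: 0.0141
```

Emit:
step_arm --hand '[1, 1]' --translation '[[0, 1.4, 0], [0, 1.4, 0]]' --delta_rot '[[0, 0, 0], [0, 0, 0]]'

```text
time: 4.25
tcp_pos: [0.5471, 0.1102, 0.1149]
orientation: [0.707, 0.008, 0.707, -0.008]
contact_force: [0.1, 3.3, 4.0]
opening: 0.0139
```

Emit:
step_arm --hand '[1, 1, 1, 1, 1]' --translation '[[-2, 0, 0], [-4, 0, 0], [-6, 0, 0], [-8, 0, 0], [-8, 0, 0]]' --delta_rot '[[0, 0, 0], [0, 0, 0], [0, 0, 0], [0, 0, 0], [0, 0, 0]]'

```text
time: 4.88
tcp_pos: [0.547, 0.1102, 0.121]
orientation: [0.707, 0.008, 0.707, -0.008]
contact_force: [4.0, 4.3, -9.2]
opening: 0.0143
```

Run:
```python
from h import *
s=robot.read_state();print(s['tcp_pos'],s['contact_force'],s['moment'],s['opening'],(rot(s['orientation']).as_matrix()).round(4))
```

```text
[0.54702798 0.11020649 0.12103501] [ 4.01168556  4.32177068 -9.21883445] [ 0.79978269 -0.90763641  0.02364648] 0.014329760230128424 [[-4.000e-04  2.300e-02  9.997e-01]
 [ 2.000e-04  9.997e-01 -2.300e-02]
 [-1.000e+00  1.000e-04 -4.000e-04]]
```

Emit:
step_arm --hand '[1, 1, 1, 1]' --translation '[[-1, 1, 1], [-2, 1, 1], [-3, 1, 1], [-3, 1, 1]]' --delta_rot '[[0, 0, 0], [0, 0, 0], [0, 0, 0], [0, 0, 0]]'

```text
time: 5.38
tcp_pos: [0.5471, 0.1103, 0.125]
orientation: [0.706, 0.007, 0.708, -0.009]
contact_force: [1.3, -1.0, -12.6]
opening: 0.0145
```

Run:
```python
from h import *
s=robot.read_state();print(s['tcp_pos'],s['contact_force'],s['moment'],s['opening'])
d=shot('scene','s3'); c=d['img'][60:280,300:480,::-1]; cv2.imwrite('pics/s3c.png',cv2.resize(c,None,fx=2.7,fy=2.7))
```

```text
[0.54709407 0.11033774 0.12497813] [  1.31454614  -0.97956035 -12.57180309] [-0.22005231 -0.60412239  0.01845261] 0.01454552705498664
```

View pics/s3c.png

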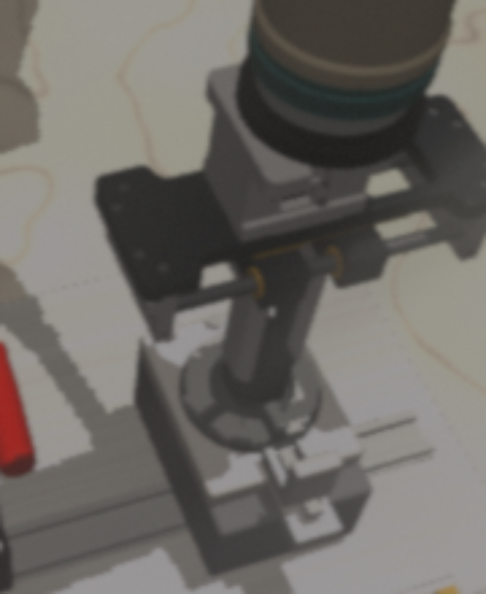

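Emit:
step_arm --hand '[1, 1, 1, 1, 1]' --translation '[[0.5, 0, 0], [0.5, 0, 0], [0.5, 0, 0], [0.5, 0, 0], [0.5, 0, 0]]' --delta_rot '[[0.15, 0, 0], [0.3, 0, 0], [0.45, 0, 0], [0.6, 0, 0], [0.6, 0, 0]]'

```text
time: 6.05
tcp_pos: [0.5457, 0.1106, 0.1245]
orientation: [0.672, 0.215, 0.675, -0.217]
contact_force: [-2.3, -2.3, -11.1]
opening: 0.0141
```

Run:
```python
from h import *
s=robot.read_state();print(s['tcp_pos'],s['contact_force'],s['moment'],s['opening']);R=rot(s['orientation']);M=R.as_matrix()
print('yaw',np.degrees(np.arctan2(M[1,1],M[0,1])),'F tool',R.inv().apply(s['contact_force']))
```

```text
[0.54570154 0.11061486 0.12447538] [ -2.3462872   -2.315589   -11.07631496] [-0.29235158  0.13267835  0.1320553 ] 0.014129792499170084
yaw 54.451597222324565 F tool [11.08899372 -3.20966708 -0.5329396 ]
```

Emit:
step_arm --hand '[1, 1, 1, 1]' --translation '[[0, -1, 0], [0, -1, 0], [0, -1, 0], [0, -1, 0]]' --delta_rot '[[0.15, 0, 0], [0.3, 0, 0], [0.42, 0, 0], [0.42, 0, 0]]'

```text
time: 6.55
tcp_pos: [0.5458, 0.1107, 0.1247]
orientation: [0.613, 0.351, 0.615, -0.351]
contact_force: [-1.8, 0.6, -10.5]
opening: 0.0139
```

```bash
cat >> h.py <<'E'
def st():
    s=robot.read_state();R=rot(s['orientation']);M=R.as_matrix()
    print('t',s['time'],s['tcp_pos'].round(4),'yaw',np.degrees(np.arctan2(M[1,1],M[0,1])).round(2),'Ft',R.inv().apply(s['contact_force']).round(1),'Mt',R.inv().apply(s['moment']).round(2),s['opening'])
E
python3 - <<'E'
from h import *
st()
d=shot('scene','s4'); c=d['img'][60:280,300:480,::-1]; cv2.imwrite('pics/s4c.png',cv2.resize(c,None,fx=2.7,fy=2.7))
E
```

```text
t 6.55 [0.5458 0.1107 0.1247] yaw 30.46 Ft [10.5 -1.2 -1.4] Mt [-0.21  0.24 -0.09] 0.01394601313714357
```

View pics/s4c.png

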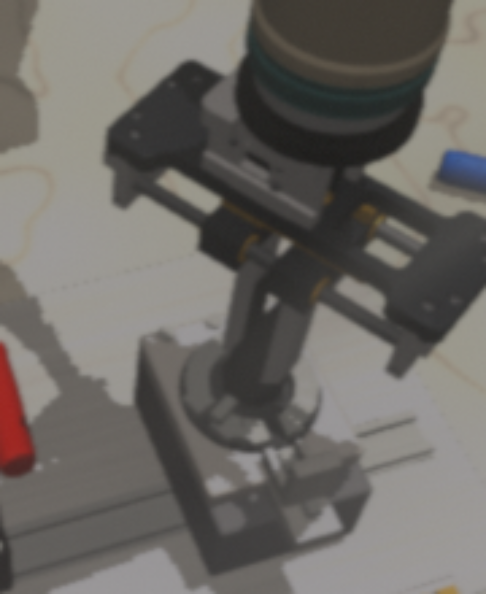

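Emit:
step_arm --hand '[1, 1, 1, 1]' --translation '[[0, -0.3, 0], [1.5, -0.3, 0], [3, -0.3, 0], [3.2, -0.3, 0]]' --delta_rot '[[0.07, 0, 0], [0.07, 0, 0], [0.07, 0, 0], [0.07, 0, 0]]'

```text
time: 7.1
tcp_pos: [0.5465, 0.1096, 0.1222]
orientation: [0.601, 0.373, 0.601, -0.374]
contact_force: [-3.4, -3.3, -4.3]
opening: 0.0139
```

Run:
```python
from h import *
st()
```

```text
t 7.1 [0.5465 0.1096 0.1222] yaw 26.3 Ft [ 4.3 -4.5  1.4] Mt [ 0.12 -0.44 -0.78] 0.013872988768212795
```

Emit:
step_arm --hand '[0.9, 0.84, 0.84]' --translation '[[0, 0, 0], [0, 0, 0], [0, 0, 0]]' --delta_rot '[[0, 0, 0], [0, 0, 0], [0, 0, 0]]'

```text
time: 7.48
tcp_pos: [0.5463, 0.11, 0.1221]
orientation: [0.6, 0.373, 0.601, -0.374]
contact_force: [-3.4, -2.8, -3.8]
opening: 0.0156
```

Run:
```python
from h import *
st()
d=shot('scene','s5'); c=d['img'][100:260,335:455,::-1]; cv2.imwrite('pics/s5c.png',cv2.resize(c,None,fx=3.7,fy=3.7,interpolation=cv2.INTER_CUBIC))
```

```text
t 7.475 [0.5463 0.11   0.1221] yaw 26.29 Ft [ 3.8 -4.3  1. ] Mt [-0.05 -0.24 -0.88] 0.01562788671931953
```

View pics/s5c.png

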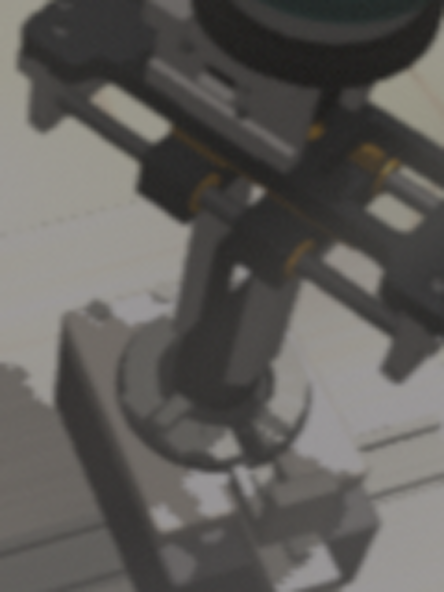

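Emit:
step_arm --hand '[0.84, 0.84]' --translation '[[0, -0.8, 0], [0, -0.8, 0]]' --delta_rot '[[0, 0, 0], [0, 0, 0]]'

```text
time: 7.78
tcp_pos: [0.5463, 0.1099, 0.1221]
orientation: [0.601, 0.373, 0.6, -0.373]
contact_force: [-4.0, -2.1, -3.9]
opening: 0.0153
```

Run:
```python
from h import *
st()
```

```text
t 7.775 [0.5463 0.1099 0.1221] yaw 26.26 Ft [ 3.9 -4.5  0.1] Mt [-0.03 -0.14 -0.7 ] 0.015317813181291738
```

Emit:
step_arm --hand '[0.82, 0.82]' --translation '[[0, 0, 0], [0, 0, 0]]' --delta_rot '[[0, 0, 0], [0, 0, 0]]'

```text
time: 8.02
tcp_pos: [0.5468, 0.1102, 0.1222]
orientation: [0.601, 0.374, 0.6, -0.373]
contact_force: [-2.3, -2.1, -1.8]
opening: 0.0168
```

Run:
```python
from h import *
st()
d=shot('scene','s6'); c=d['img'][100:260,335:455,::-1]; cv2.imwrite('pics/s6c.png',cv2.resize(c,None,fx=3.7,fy=3.7,interpolation=cv2.INTER_CUBIC))
P=cloud(d)
```

```text
t 8.025 [0.5468 0.1102 0.1222] yaw 26.24 Ft [ 1.8 -3.   0.8] Mt [-0.03 -0.02 -0.5 ] 0.01683534194459725
```

View pics/s6c.png

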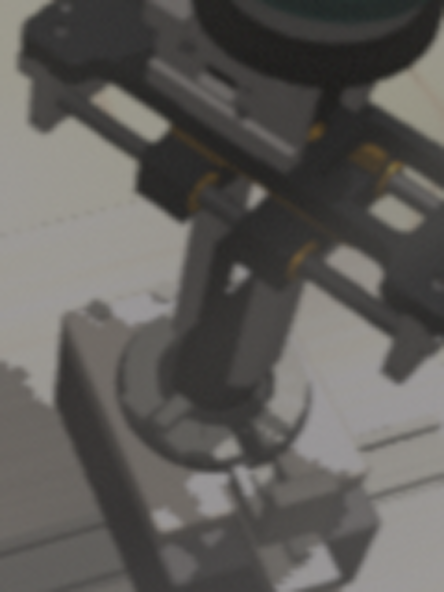

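Emit:
step_arm --hand '[0.82, 0.82]' --translation '[[0, -1, 0], [0, -1, 0]]' --delta_rot '[[0, 0, 0], [0, 0, 0]]'

```text
time: 8.32
tcp_pos: [0.5468, 0.1097, 0.1225]
orientation: [0.601, 0.374, 0.6, -0.373]
contact_force: [-0.7, -0.1, 0.5]
opening: 0.0167
```

Run:
```python
from h import *
st()
```

```text
t 8.325 [0.5468 0.1097 0.1225] yaw 26.23 Ft [-0.5 -0.7 -0.3] Mt [-0.03 -0.01  0.03] 0.016654093108083377
```

Run:
```python
from h import *
d=shot('scene','s7'); c=d['img'][160:230,355:430,::-1]; c=cv2.convertScaleAbs(c,alpha=2,beta=0);cv2.imwrite('pics/s7c.png',cv2.resize(c,None,fx=8,fy=8,interpolation=cv2.INTER_CUBIC))
e=shot('top','t7'); c=e['img'][130:250,195:295,::-1];cv2.imwrite('pics/t7c.png',cv2.resize(cv2.convertScaleAbs(c,alpha=2),None,fx=5,fy=5))
P=cloud(d);c=np.array([.5465,.1084])
rr=np.linalg.norm(P[...,:2]-c,axis=2);a=np.degrees(np.arctan2(P[...,1]-c[1],P[...,0]-c[0]))
for A in range(-90,0,4):
    m=(rr>.027)&(rr<.036)&(abs(a-A)<2)&(P[...,2]>.07)&(P[...,2]<.11); print(A,m.sum(),(np.percentile(P[m][:,2],[10,50,90])*1000).round(1) if m.sum() else '')
```

```text
-90 4 [91.1 91.4 92.4]
-86 8 [91.1 92.  92.7]
-82 8 [90.2 90.8 92.7]
-78 14 [85.9 89.9 91.7]
-74 2 [84.7 84.8 84.9]
-70 6 [84.2 97.2 97.9]
-66 10 [93.3 97.1 99.7]
-62 6 [98.1 98.6 98.8]
-58 15 [92.3 97.7 99. ]
-54 6 [91.3 91.5 94.4]
-50 9 [90.9 92.2 93.2]
-46 8 [91.3 91.7 92.3]
-42 7 [90.4 93.  93.8]
-38 9 [90.8 91.3 92.5]
-34 7 [90.4 92.2 92.6]
-30 7 [87.5 91.7 92.3]
-26 10 [89.7 90.9 91.8]
-22 7 [91.5 91.8 92.7]
-18 7 [91.5 91.9 92.7]
-14 9 [90.8 91.9 92.2]
-10 3 [91.1 91.6 91.9]
-6 3 [83.9 84.5 85.4]
-2 8 [83.5 84.1 85.3]
```

View pics/s7c.png

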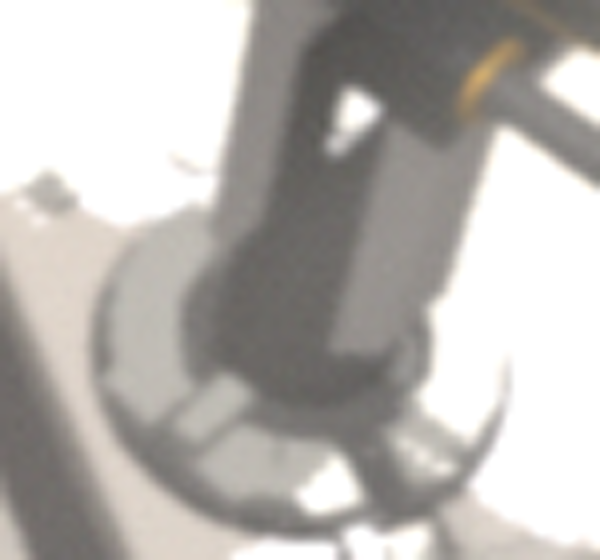

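View pics/t7c.png

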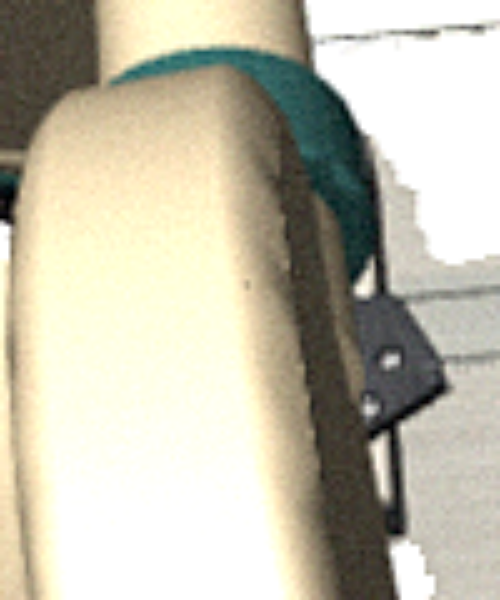

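Emit:
step_arm --hand '[0.835, 0.835, 0.835, 0.835, 0.835, 0.835]' --translation '[[0, 0, 0], [0, 0, 0], [0, 0, 0], [0, 0, 0], [0, 0, 0], [0, 0, 0]]' --delta_rot '[[0.02, 0, 0], [0.04, 0, 0], [0.06, 0, 0], [0.08, 0, 0], [0.1, 0, 0], [0.1, 0, 0]]'

```text
time: 9.18
tcp_pos: [0.546, 0.1098, 0.1221]
orientation: [0.581, 0.404, 0.581, -0.403]
contact_force: [2.2, 2.0, 2.8]
opening: 0.0156
```

```bash
cat >> h.py <<'E'
def look(f):
    st()
    d=shot('scene',f); c=d['img'][160:230,355:430,::-1]; c=cv2.convertScaleAbs(c,alpha=2,beta=0);cv2.imwrite('pics/'+f+'c.png',cv2.resize(c,None,fx=6,fy=6,interpolation=cv2.INTER_CUBIC))
    P=cloud(d);c=np.array([.5465,.1084])
    rr=np.linalg.norm(P[...,:2]-c,axis=2);a=np.degrees(np.arctan2(P[...,1]-c[1],P[...,0]-c[0]))
    for A in range(-88,-46,4):
        m=(rr>.027)&(rr<.036)&(abs(a-A)<2)&(P[...,2]>.07)&(P[...,2]<.11); print(A,m.sum(),(np.percentile(P[m][:,2],[10,50,90])*1000).round(1) if m.sum() else '',end='; ')
E
python3 -c "
from h import *
look('s8')"
```

```text
t 9.175 [0.546  0.1098 0.1221] yaw 20.49 Ft [-2.8  2.8 -1.1] Mt [-0.04  0.24  0.62] 0.015562390920877595
-88 9 [90.9 91.8 92.5]; -84 7 [90.9 91.7 92.2]; -80 10 [88.2 91.4 92.7]; -76 12 [84.8 87.1 90.8]; -72 2 [82.  82.9 83.7]; -68 10 [85.6 96.5 97.8]; -64 10 [96.7 97.4 98.7]; -60 10 [93.7 97.6 98. ]; -56 11 [91.6 92.9 98.3]; -52 9 [90.7 91.9 92.9]; -48 5 [91.3 91.7 92.3];
```

View pics/s8c.png

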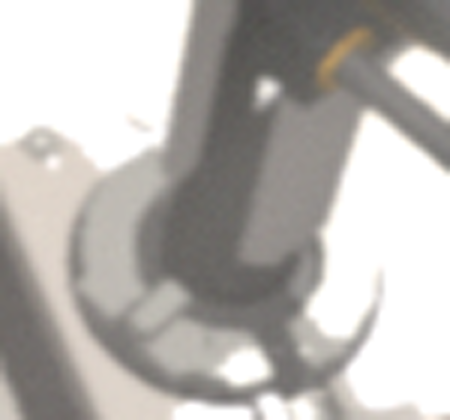

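Emit:
step_arm --hand '[0.835, 0.835, 0.835, 0.835, 0.835]' --translation '[[0, 0.4, 0], [0, 0.4, 0], [0, 0.4, 0], [0, 0.4, 0], [0, 0.4, 0]]' --delta_rot '[[0.02, 0, 0], [0.04, 0, 0], [0.06, 0, 0], [0.08, 0, 0], [0.08, 0, 0]]'

```text
time: 9.85
tcp_pos: [0.5458, 0.1091, 0.1214]
orientation: [0.565, 0.426, 0.564, -0.426]
contact_force: [4.6, 1.8, -0.4]
opening: 0.0157
```

```bash
python3 -c "
from h import *
look('s9')"
```

```text
t 9.85 [0.5458 0.1091 0.1214] yaw 15.91 Ft [ 0.4  4.9 -0.5] Mt [-0.06  0.06  0.85] 0.015676510655543197
-88 7 [91.  91.8 92.5]; -84 7 [90.7 91.4 92.5]; -80 7 [91.  91.9 93.1]; -76 7 [92.4 93.2 94.4]; -72 5 [92.4 92.8 93. ]; -68 10 [91.8 92.3 94. ]; -64 12 [86.2 90.2 91.8]; -60 4 [91.  92.3 92.8]; -56 9 [89.5 91.5 92.2]; -52 8 [90.9 91.7 92.2]; -48 9 [90.8 91.  92.3];
```

View pics/s9c.png

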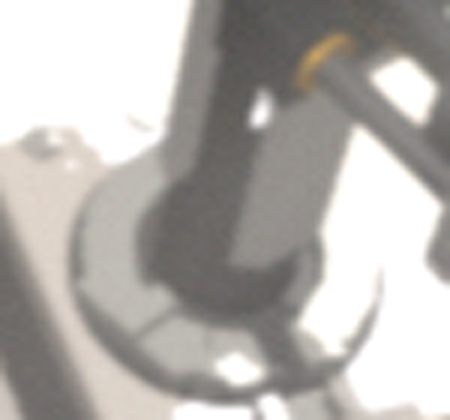

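Emit:
step_arm --hand '[0.75, 0.65, 0.6, 0.6, 0.6, 0.6]' --translation '[[0, 0, 0], [0, 0, 0], [-10, 0, 0], [-30, 0, 0], [-60, 0, 0], [-60, 0, 0]]' --delta_rot '[[0, 0, 0], [0, 0, 0], [0, 0, 0], [0, 0, 0], [0, 0, 0], [0, 0, 0]]'

```text
time: 10.65
tcp_pos: [0.5472, 0.1095, 0.1844]
orientation: [0.566, 0.427, 0.563, -0.425]
contact_force: [-0.8, -0.0, -1.0]
opening: 0.0376
```

Run:
```python
from h import *
look('s10');d=ld('s10');P=cloud(d)
W=np.zeros((400,640),bool);W[160:280,335:455]=1
q=P[W&(P[...,2]>.127)&(P[...,2]<.1375)&(abs(P[...,0]-.546)<.03)&(abs(P[...,1]-.108)<.03)]
print('\nknob',np.median(q[:,2]),len(q),cv2.minAreaRect((q[:,:2]*1000).astype(np.float32)))
t=P[W&(P[...,2]>.118)&(P[...,2]<.125)&(P[...,0]>.585)];print(cv2.minAreaRect((t[:,:2]*1000).astype(np.float32)))
```

```text
t 10.65 [0.5472 0.1095 0.1844] yaw 15.93 Ft [ 1.  -0.8 -0.2] Mt [0.02 0.   0.1 ] 0.03756371855416594
-88 7 [91.1 91.9 92.2]; -84 7 [90.3 91.3 92.4]; -80 8 [90.1 91.7 93.2]; -76 7 [87.2 91.9 92.4]; -72 9 [91.6 93.1 93.7]; -68 8 [91.5 92.6 93.3]; -64 12 [87.3 90.3 93.6]; -60 6 [89.4 91.2 91.9]; -56 10 [90.7 91.4 91.7]; -52 7 [90.3 91.7 92.6]; -48 7 [91.1 92.  92.3]; 
knob 0.13143819919765748 258 ((547.1212768554688, 108.36609649658203), (14.213351249694824, 45.981807708740234), 19.273590087890625)
((619.1422729492188, 106.79734802246094), (26.42591667175293, 10.596755981445312), 87.89569091796875)
```

View pics/s10c.png

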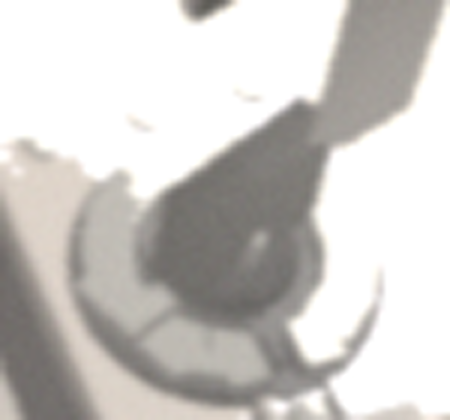

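Run:
```python
from h import *
for n in('top0','scene0'):
    P=cloud(ld(n)); m=(P[...,0]>.632)&(P[...,0]<.76)&(abs(P[...,1]-.11)<.1)&(P[...,2]>.015)&(P[...,2]<.2)
    q=P[m];print(len(q),np.percentile(q,[1,50,99],axis=0).round(3))
    q=q[q[:,2]>.05]; print(len(q), q.min(0) if len(q) else '')
plan([.645,.108,.184],88.6)
```

```text
1191 [[0.638 0.094 0.016]
 [0.686 0.143 0.041]
 [0.715 0.179 0.078]]
16 [0.63200885 0.09260355 0.07418964]
1922 [[0.633 0.094 0.016]
 [0.695 0.135 0.042]
 [0.716 0.179 0.081]]
164 [0.63202303 0.09300513 0.0689978 ]
dT mm [-1.   94.77 28.61] rotvec [-1.2683  0.0018 -0.0013]
```

Emit:
step_arm --hand '[0.8, 1, 1, 1, 1, 1, 1, 1]' --translation '[[-1, 25, 7], [-1, 50, 14], [-1, 75, 21], [-1, 95, 28.6], [-1, 95, 28.6], [-1, 95, 28.6], [-1, 95, 28.6], [-1, 95, 28.6]]' --delta_rot '[[-0.16, 0, 0], [-0.32, 0, 0], [-0.48, 0, 0], [-0.64, 0, 0], [-0.8, 0, 0], [-0.96, 0, 0], [-1.12, 0, 0], [-1.268, 0, 0]]' --squeeze 20

```text
time: 11.7
tcp_pos: [0.6438, 0.1079, 0.1809]
orientation: [0.706, 0.007, 0.708, -0.007]
contact_force: [-0.4, -0.0, 0.6]
opening: 0.0005
```

Emit:
step_arm --hand '[1, 1]' --translation '[[0, 0, 0], [0, 0, 0]]' --delta_rot '[[0, 0, 0], [0, 0, 0]]'

```text
time: 11.95
tcp_pos: [0.6444, 0.108, 0.1819]
orientation: [0.706, 0.009, 0.708, -0.01]
contact_force: [0.8, 0.5, 0.0]
opening: 0.0008
```

Run:
```python
from h import *
st(); plan([.645,.108,.113],88.6)
```

```text
t 11.95 [0.6444 0.108  0.1819] yaw 88.46 Ft [-0.   0.5  0.8] Mt [-0.05 -0.16  0.09] 0.0008207884408663605
dT mm [6.886e+01 2.000e-02 7.600e-01] rotvec [-0.0025 -0.0016  0.0003]
```

Emit:
step_arm --hand '[1, 1, 1, 1, 1, 1]' --translation '[[15, 0, 1], [32, 0, 1], [50, 0, 1], [63, 0, 1], [69, 0, 1], [69, 0, 1]]' --delta_rot '[[0, 0, 0], [0, 0, 0], [0, 0, 0], [0, 0, 0], [0, 0, 0], [0, 0, 0]]'

```text
time: 12.7
tcp_pos: [0.6457, 0.108, 0.1132]
orientation: [0.707, 0.009, 0.707, -0.009]
contact_force: [-0.0, -0.3, -0.3]
opening: 0.0006
```

Run:
```python
from h import *
st(); 
d=shot('scene','s11'); c=d['img'][100:280,320:480,::-1]; cv2.imwrite('pics/s11c.png',cv2.resize(cv2.convertScaleAbs(c,alpha=1.5),None,fx=3.3,fy=3.3,interpolation=cv2.INTER_CUBIC))
```

```text
t 12.7 [0.6457 0.108  0.1132] yaw 88.57 Ft [ 0.3 -0.3 -0. ] Mt [-0.03 -0.1   0.08] 0.0006273831274621307
```

View pics/s11c.png

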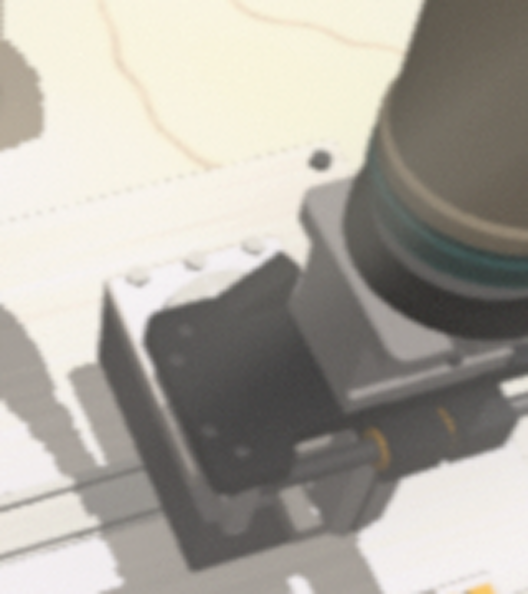

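Emit:
step_arm --hand '[1, 1, 1, 1, 1, 1]' --translation '[[0, 0, -5], [0, 0, -10], [0, 0, -15], [0, 0, -20], [0, 0, -24], [0, 0, -24]]' --delta_rot '[[0, 0, 0], [0, 0, 0], [0, 0, 0], [0, 0, 0], [0, 0, 0], [0, 0, 0]]'

```text
time: 13.5
tcp_pos: [0.6217, 0.1087, 0.1141]
orientation: [0.707, 0.009, 0.707, -0.009]
contact_force: [2.0, -0.0, 1.2]
opening: 0.0008
```

```bash
python3 -c "
from h import *
st()"
```

```text
t 13.5 [0.6217 0.1087 0.1141] yaw 88.58 Ft [-1.2  0.   2. ] Mt [ 0.01 -0.38  0.07] 0.000781994274301174
```

Sliding with about 2 N of friction, as expected; continue in small steps to the stop.

Emit:
step_arm --hand '[1, 1, 1, 1]' --translation '[[0, 0, -3], [0, 0, -6], [0, 0, -9], [0, 0, -9]]' --delta_rot '[[0, 0, 0], [0, 0, 0], [0, 0, 0], [0, 0, 0]]'

```text
time: 14.0
tcp_pos: [0.6124, 0.1089, 0.1138]
orientation: [0.707, 0.009, 0.707, -0.009]
contact_force: [2.1, 0.0, 1.5]
opening: 0.0003
```

Emit:
step_arm --hand '[1, 1]' --translation '[[0, 0, -1.5], [0, 0, -1.5]]' --delta_rot '[[0, 0, 0], [0, 0, 0]]'

```text
time: 14.25
tcp_pos: [0.6115, 0.1089, 0.1137]
orientation: [0.707, 0.009, 0.707, -0.009]
contact_force: [2.5, -0.1, 1.3]
opening: 0.0003
```

```bash
python3 -c "
from h import *
st()"
```

```text
t 14.25 [0.6115 0.1089 0.1137] yaw 88.58 Ft [-1.3 -0.1  2.5] Mt [-0.02 -0.6   0.11] 0.00033866525028243956
```

Not at the stop yet.

Emit:
step_arm --hand '[1, 1]' --translation '[[0, 0, -1.5], [0, 0, -1.5]]' --delta_rot '[[0, 0, 0], [0, 0, 0]]'

```text
time: 14.5
tcp_pos: [0.6114, 0.1089, 0.1139]
orientation: [0.708, 0.009, 0.706, -0.009]
contact_force: [6.3, -0.3, -0.9]
opening: 0.0004
```

Emit:
step_arm --hand '[1, 1]' --translation '[[0, 0, -1.5], [0, 0, -1.5]]' --delta_rot '[[0, 0, 0], [0, 0, 0]]'

```text
time: 14.75
tcp_pos: [0.6114, 0.1089, 0.1139]
orientation: [0.709, 0.009, 0.705, -0.009]
contact_force: [7.7, -0.0, -1.6]
opening: 0.0006
```

Emit:
step_arm --hand '[1, 1, 1, 1, 1, 1, 1]' --translation '[[0, 0, 6], [0, 0, 20], [0, 0, 20], [-20, 0, 20], [-50, 0, 40], [-90, 0, 80], [-90, 0, 80]]' --delta_rot '[[0, 0, 0], [0, 0, 0], [0, 0, 0], [0, 0, 0], [0, 0, 0], [0, 0, 0], [0, 0, 0]]'

```text
time: 15.62
tcp_pos: [0.6921, 0.1069, 0.2068]
orientation: [0.71, 0.009, 0.704, -0.009]
contact_force: [-1.1, 0.4, 0.1]
opening: 0.0004
```

Emit:
step_arm --hand '[1, 1, 1, 1, 1, 1]' --translation '[[0, 40, 0], [0, 80, 0], [0, 120, 0], [0, 160, 0], [0, 160, 0], [0, 160, 0]]' --delta_rot '[[0, 0, 0], [0, 0, 0], [0, 0, 0], [0, 0, 0], [0, 0, 0], [0, 0, 0]]'

```text
time: 16.38
tcp_pos: [0.6911, 0.2662, 0.2025]
orientation: [0.706, 0.008, 0.708, -0.009]
contact_force: [-0.3, -0.3, -0.2]
opening: 0.0003
```

Run:
```python
from h import *
st()
for n,f in(('scene','s12'),('top','t12')):
    d=shot(n,f);P=cloud(d)
    near=(abs(P[...,0]-.57)<.08)&(abs(P[...,1]-.107)<.04)
    t=P[near&(P[...,2]>.118)&(P[...,2]<.125)&(P[...,0]>.585)];print(f,'tab',len(t),cv2.minAreaRect((t[:,:2]*1000).astype(np.float32)) if len(t) else '')
    q=P[near&(P[...,2]>.127)&(P[...,2]<.14)&(P[...,0]<.575)]
    print('knob',len(q),np.median(q[:,2]) if len(q) else '',cv2.minAreaRect((q[:,:2]*1000).astype(np.float32)) if len(q) else '')
d=ld('s12');c=d['img'][160:280,335:455,::-1];cv2.imwrite('pics/s12c.png',cv2.resize(c,None,fx=4.5,fy=4.5,interpolation=cv2.INTER_CUBIC))
```

```text
t 16.375 [0.6911 0.2662 0.2025] yaw 88.6 Ft [ 0.2 -0.3 -0.3] Mt [ 0.03 -0.12  0.09] 0.00032687439560536097
s12 tab 126 ((597.7052612304688, 107.02989959716797), (24.548749923706055, 10.37457275390625), 87.52535247802734)
knob 278 0.1313069766937686 ((547.2075805664062, 108.82688903808594), (14.221392631530762, 46.57218551635742), 19.3732852935791)
t12 tab 112 ((597.4502563476562, 106.88866424560547), (24.643999099731445, 10.129647254943848), 88.82620239257812)
knob 296 0.1313316392995345 ((547.2030639648438, 108.25419616699219), (14.542584419250488, 45.06964111328125), 18.715757369995117)
```

View pics/s12c.png

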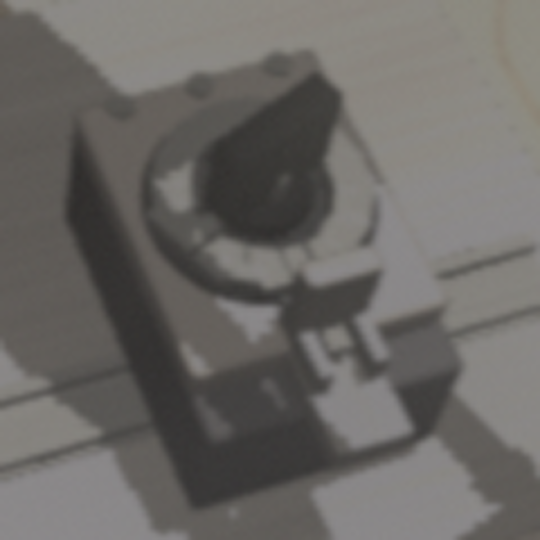

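View pics/t12.png

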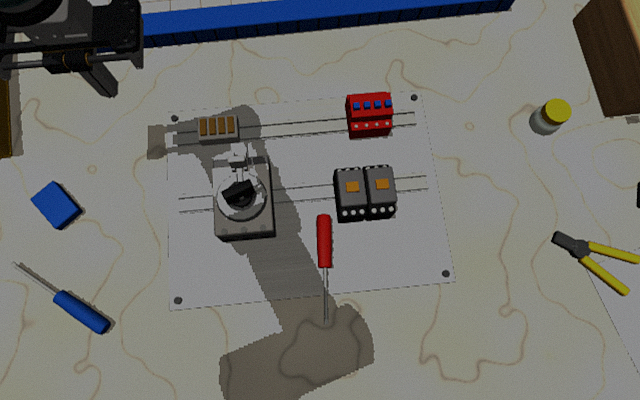

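```bash
python3 -c "
from station import robot
print(robot.hand_in())"
```

```text
the job is handed in; nothing more can be done
None
```

The panel is isolated and the job is handed in; it took about 16.4 s of the 61 s allowed. `hand_in` gives no verdict, so this rests on my own checks.

- **Knob:** I gripped the bar, pulled it up about 10 mm and turned it about 62° clockwise. I then let the pin rest on the collar, opened the jaws slightly and slid the knob round until it snapped in. Both cameras show it turned about 70° (1.2 rad). Its top is at 131.3 mm, the same height as when seated at the start.
- **Lock slide:** I pushed it home with closed fingers. It ran at 2 to 2.5 N, and the force rose to about 8 N against the stop. The tab moved 21.5 mm, and both cameras put it 50 to 51 mm from the knob's axis, where 51 mm is fully home.
- **Clearance:** The arm is well away from everything, with no contact force beyond sensor noise. The screwdriver and the other parts look unmoved in the last top picture.

**Discrepancies:**
- **Camera offset:** The cameras placed the knob about 1 to 2 mm off where the gripper felt it, so I corrected by force.
- **Sideways force:** This reached about 6 N on the gripper while I found the knob's centre. The force between pin and collar could not be read directly.
- **Grip slip:** The grip may have slipped 1 to 2 mm during the lift, because the pin met the collar's face earlier than I expected on the way down.

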